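# Lock the levelling foot with its jam nut

### The arm

A 6-joint arm with a two-finger parallel gripper is mounted at the origin on the work surface. World frame = base frame: x ahead of the robot, y to its left, z up, the work surface at z = 0. Lengths are in m, angles in rad, forces in N, time in s.
With the tool pointing down it reaches from about 0.35 to 0.975 m from the base axis. Payload 7.1 kg.
Tool frame: the origin (TCP) lies between the finger pads; the fingertips stand arm.finger_overhang ahead of it and the grasp point (between the pads) lies 3 mm ahead of it (arm.finger_overhang is the distance from the TCP to the fingertips, in m); z points along the fingers, x is the direction in which the jaws open and shut, and the axes are right-handed (so a half turn about z gives the same grasp; the last joint's range is limited). The gripper opens to 88 mm and grips with 3 to 60 N. Pads are 20 mm wide; open, the fingers measure 115 mm over their backs; the gripper's body (75 mm by 178 mm) begins 61 mm behind the grasp point.
Start: joints at [-1.323, 0.423, 1.63, -0, 1.089, -0.019], TCP at [0.165, -0.603, 0.245] pointing down, gripper open.
Joint ranges: [-3, 3], [-0.9, 2.11], [0.09, 2.58], [-1.31, 4.45], [0.11, 2.69], [-2.54, 2.54]. Speed limits (rad/s): [2.39, 2.39, 3.01, 3.14, 3.14, 3.14].

### API

Orientations are given as [roll, pitch, yaw] about the fixed x, y, z axes, in that order (R = Rz(yaw) Ry(pitch) Rx(roll)).
In Python, from cell import arm gives the robot as it stands. Calls block until the motion is done:
- arm.goto(position, orientation): joint-space move of the TCP to a pose.
- arm.movel(position, frame=None, velocity=0.15, f_stop=None): straight line of the TCP; frame=None keeps the orientation; velocity is the mean speed in m/s. With f_stop (N) it stops when the force on the tool has changed by that much, and returns True; else False.
- arm.move_joints(angles): joint-space move.
- arm.set_gripper(opening, effort=None): finger opening in m; effort is the grip in N (None keeps the last); returns when the fingers have stopped.
- arm.dwell(seconds).
- arm.solve_ik(position, orientation): joint angles nearest the present ones, or None.
- arm.camera(name): name is "scene" or "top" or "wrist"; returns (picture, depth): 384x512x3 uint8, red, green, blue; 384x512 float32, m along the optical axis (not along the pixel's ray), 0 where there is no reading.
- arm.get_calibration(name): a dict with "fx", "fy", "cx", "cy" (pixels), "k1" (the pictures are not rectified: a ray, as slopes to the right and down, at radius r is drawn at 1 + k1 r^2 times it, then the intrinsics apply), "origin" and "rotation" of the camera in the world. Camera axes: x right, y down, z forward; pixel columns grow to the right and rows downward; lengths in m; the calibration is good to about 2 mm. A picture is of the moment at which its call begins: read the wrist's pose just before it. get_calibration takes no time and is no camera call; for the wrist camera it gives the pose at the moment of the call.
A pose or a line that the arm cannot do raises arm.IKError and nothing moves.
- arm.finish_job(): hands the job in, once; it reports no verdict.
Readings, each from a call of its own:
- arm.current_time(): time.
- arm.current_q(): joint angles.
- arm.current_dq(): joint speeds.
- arm.current_joint_efforts(): joint torques, N m.
- arm.current_tool_pos(): TCP position.
- arm.current_ee_rot(): TCP orientation.
- arm.current_wrist_force(): force on the tool from outside, world axes, zero at the start.
- arm.current_torque(): the same for the moment, N m.
- arm.current_width(): finger opening in m.
Only numpy, scipy, OpenCV 4.12 (cv2) and the standard library are available. Lean on these libraries where they do the work, as an engineer would, in place of code of your own. Each camera call takes 0.05 s, during which the arm holds its last target.

### The job

On the levelling foot in front of you, run the upper nut down its stud (clockwise from above) and tighten it firmly against the lock washer and the lower nut, so that it stays locked. The lower nut is already set: it must not be turned, so tighten by feel and stop in time. Leave the other things on the bench where they are.

Things in the scene. Friction and masses are not known exactly. Their poses are not given: they have to be found in the camera images.
- foot: Levelling foot bolted to the bench: plate 120 x 90 x 10 mm (long side along its x), round dark boss (72 mm wide below, 36 mm above, 36 mm high), upright steel stud 24 mm thick whose top is 108 mm above the bench. Origin: underside of the plate, on the stud's axis; z up. At the start the x axes of foot and lower nut agree.
- set_top (a point): Centre of the top face of the lower (set) nut, 59 mm above the bench: steel hexagon, 36 mm across flats, 19 mm high. Turns with that nut; z up; flats are normal to its x and to the directions 60 and 120 degrees from it. Friction holds it: it gives way when the upper nut is tightened with more than about 0.85 N m, or if it is itself gripped and turned.
- washer_top (a point): Top centre of the dark split lock washer (40 mm wide, 4 mm thick) lying on the lower nut, 63 mm above the bench. Turns only with the lower nut. Once the upper nut meets it, the turning torque steps from 0.05 to 0.4 N m, then grows by 1.2 N m per radian. 0.55 to 0.75 N m is tight: the nut has bitten in a few hundredths of a mm and stays so when let go. Under 0.5 N m it is loose.
- jam_top (a point): Centre of the top face of the upper (jam) nut: steel hexagon, 36 mm across flats, 20 mm high (underside 20 mm below this point). Turns with the nut; z up; flats normal to its x and to the directions 60 and 120 degrees from it. Starts 0.3 to 0.9 mm above the washer (1.1 to 2.8 rad), sinks 2 mm a turn clockwise from above, stays where it is left. The stud stands about 25 mm out of it.
- spanner: Open-ended steel spanner lying on the bench, not needed.
- screw_jar: Glass jar with a dark lid, 56 mm wide, 75 mm high, not needed.
- caster: Furniture caster on a small wooden pad, 64 mm high, not needed.

How it is judged:
By the outcome, as a careful person would: the job done as asked, in the order asked, and still so for the second after the job is handed in, with the robot touching nothing.
It also fails if it takes over 64 s, if anything falls off the work surface, if the arm or the gripper's body presses on something with over 40 N, if the wrist force passes 120 N, or if a joint passes its speed limit or range.

## Working session

There is one attempt and no reset: what is moved stays moved. The work goes in short steps, each a Python script; the robot and the scene stay as the last script left them, time stands still between calls to the robot, and variables do not carry over. Pictures are saved under pics/ and viewed, and the job is handed in when it is done.

```bash
ls; mkdir -p pics
python3 - <<'E'
from cell import arm
import cv2
print(arm.current_time(),arm.finger_overhang,arm.current_ee_rot(),arm.current_wrist_force(),arm.current_torque())
for n in ("scene","top","wrist"):
    c=arm.get_calibration(n);p,d=arm.camera(n)
    cv2.imwrite(f"pics/{n}0.png",p[:,:,::-1]);print(n,c)
E
```

```text
pics
0.0 0.022 [-3.14155720e+00  1.51812280e-03 -1.30395121e+00] [ 0.2028866  -0.04593901  0.17736954] [ 0.06530494  0.02851779 -0.03051392]
scene {'fx': 351.5822507192256, 'fy': 351.5822507192256, 'cx': 252.90945598733512, 'cy': 187.8371779423993, 'k1': -0.11066882658893808, 'origin': array([ 1.10565272, -0.20193488,  0.59541928]), 'rotation': array([-2.29306682,  0.01638374,  1.13805922])}
top {'fx': 401.98518511167345, 'fy': 401.98518511167345, 'cx': 257.031185068654, 'cy': 192.25589025506525, 'k1': 0.028785088025478224, 'origin': array([0.38449922, 0.03563514, 0.99459161]), 'rotation': array([-2.93540090e+00,  4.65078705e-04, -1.58975945e+00])}
wrist {'fx': 288.46494627912386, 'fy': 288.46494627912386, 'cx': 259.0345512868903, 'cy': 194.76840541200485, 'k1': 0.01623914341222496, 'origin': array([ 0.24586989, -0.58045229,  0.38399397]), 'rotation': array([ 2.83129927e+00,  7.20505568e-04, -1.30473996e+00])}
```

View pics/scene0.png

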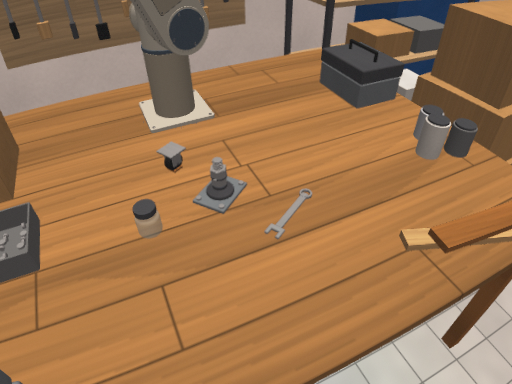

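View pics/top0.png

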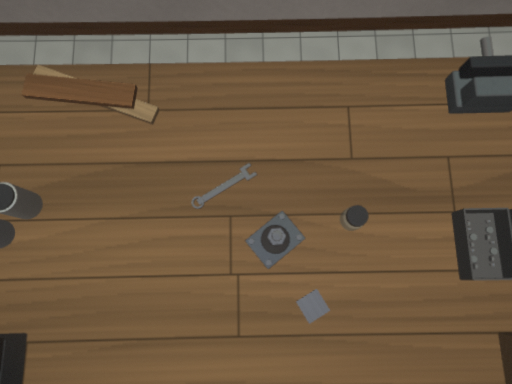

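View pics/wrist0.png

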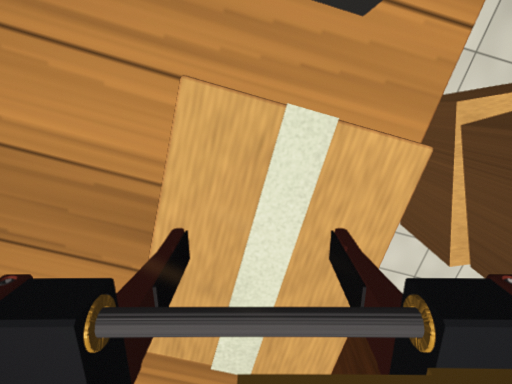

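The top view shows the foot at about (276,238), the jar at (355,216), the caster at (313,306) and the spanner at about (223,187). Next I'll enlarge the foot and locate it.

```bash
cat > h.py <<'E'
from cell import arm
import numpy as np,cv2
from scipy.spatial.transform import Rotation as R
def cal(n):
    c=arm.get_calibration(n);c['K']=np.array([[c['fx'],0,c['cx']],[0,c['fy'],c['cy']],[0,0,1]]);c['D']=np.array([c['k1'],0,0,0.]);c['R']=R.from_euler('xyz',c['rotation']).as_matrix();return c
def ray(c,px):
    s=cv2.undistortPoints(np.array(px,float).reshape(-1,1,2),c['K'],c['D']).reshape(-1,2)
    return np.c_[s,np.ones(len(s))]@c['R'].T
def atz(c,px,z):
    r=ray(c,px);return c['origin']+r*((z-c['origin'][2])/r[:,2])[:,None]
def proj(c,P):
    P=(np.array(P,float).reshape(-1,3)-c['origin'])@c['R']
    return cv2.projectPoints(P,np.zeros(3),np.zeros(3),c['K'],c['D'])[0].reshape(-1,2)
def crop(img,u0,v0,w,h,s,fn):
    cv2.imwrite(fn,cv2.resize(img[v0:v0+h,u0:u0+w,::-1],None,fx=s,fy=s,interpolation=cv2.INTER_CUBIC))
E
python3 - <<'E'
from h import *
c=cal('top');p,d=arm.camera('top')
crop(p,236,203,80,70,8,'pics/topc.png')
print(np.round(d[228:248:2,266:292:2],3))
print(atz(c,[[277,237]],.083),atz(c,[[355,216]],.075),atz(c,[[313,306]],.064))
E
```

```text
[[0.989 0.977 0.977 0.978 0.971 0.973 0.978 0.916 0.977 0.979 0.989 0.984
  0.986]
 [0.977 0.972 0.975 0.914 0.911 0.892 0.891 0.911 0.91  0.977 0.978 0.989
  0.986]
 [0.975 0.97  0.908 0.911 0.888 0.885 0.888 0.885 0.911 0.974 0.976 0.989
  0.986]
 [0.97  0.968 0.91  0.888 0.887 0.885 0.886 0.887 0.888 0.911 0.971 0.972
  0.986]
 [0.97  0.909 0.909 0.886 0.884 0.885 0.882 0.884 0.886 0.909 0.968 0.973
  0.98 ]
 [0.964 0.916 0.905 0.9   0.886 0.883 0.885 0.882 0.91  0.909 0.966 0.971
  0.983]
 [0.967 0.928 0.906 0.905 0.893 0.885 0.884 0.892 0.908 0.928 0.967 0.972
  0.979]
 [0.964 0.961 0.927 0.903 0.908 0.909 0.906 0.905 0.905 0.968 0.966 0.971
  0.979]
 [0.966 0.964 0.961 0.92  0.906 0.906 0.906 0.912 0.929 0.965 0.968 0.971
  0.981]
 [0.967 0.963 0.964 0.962 0.964 0.959 0.958 0.962 0.963 0.963 0.968 0.975
  0.979]]
[[ 0.47085148 -0.0107779   0.083     ]] [[ 0.51662999 -0.19222736  0.075     ]] [[ 0.31802239 -0.08732557  0.064     ]]
```

View pics/topc.png

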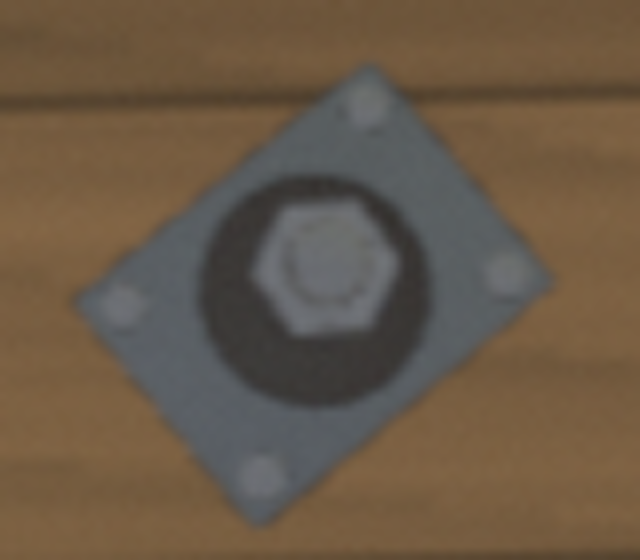

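Run:
```python
from h import *
c=cal('top')
px=np.array([[253,270],[285,200],[366,198],[401,265],[370,330],[300,338]])/8+[236-.44,203-.44]
w=atz(c,px,.0835);m=w.mean(0);print(m)
a=np.degrees(np.arctan2(*(w-m)[:,1::-1].T));print(a, np.linalg.norm(w-m,axis=1))
pc=np.array([[370,63],[552,285],[260,525],[75,298]])/8+[236-.44,203-.44]
pw=atz(c,pc,.01);print(pw,pw.mean(0))
st=atz(c,np.array([[324,262]])/8+[235.56,202.56],.108);print(st)
for y in range(-180,181,30):
    q=arm.solve_ik([m[0],m[1],.2],[np.pi,0,np.radians(y)]);print(y,None if q is None else np.round(q,2))
```

```text
[ 0.47332534 -0.01015761  0.0835    ]
[  91.45403416   32.07862892  -29.8033458   -89.77167894 -148.65763837
  156.15641103] [0.02156898 0.02257584 0.02220325 0.0203313  0.02110944 0.02175712]
[[ 0.54322018 -0.02833983  0.01      ]
 [ 0.47363787 -0.08168063  0.01      ]
 [ 0.4033968   0.00920817  0.01      ]
 [ 0.47240874  0.06395702  0.01      ]] [ 0.4731659  -0.00921382  0.01      ]
[[ 0.47223513 -0.00754427  0.108     ]]
-180 None
-150 None
-120 [-0.05  0.27  1.99  0.    0.88  2.05]
-90 [-0.05  0.27  1.99 -0.    0.88  1.52]
-60 [-0.05  0.27  1.99 -0.    0.88  1.  ]
-30 [-0.05  0.27  1.99 -0.    0.88  0.48]
0 [-0.05  0.27  1.99 -0.    0.88 -0.05]
30 [-0.05  0.27  1.99 -0.    0.88 -0.57]
60 [-0.05  0.27  1.99 -0.    0.88 -1.09]
90 [-0.05  0.27  1.99 -0.    0.88 -1.62]
120 [-0.05  0.27  1.99  0.    0.88 -2.14]
150 None
180 None
```

Run:
```python
from h import *
arm.goto([.473,-.009,.20],[np.pi,0,np.radians(122)])
c=cal('wrist');p,d=arm.camera('wrist')
print(arm.current_time(),arm.current_tool_pos(),arm.current_wrist_force(),arm.current_torque(),np.round(arm.current_joint_efforts(),3))
print(proj(c,[[.473,-.009,.0835],[.473,-.009,.108]]))
cv2.imwrite('pics/w1.png',p[:,:,::-1])
u,v=proj(c,[[.473,-.009,.0835]])[0].astype(int)
crop(p,max(u-64,0),max(v-50,0),128,100,6,'pics/w1c.png');print(u-64,v-50)
np.savez('w1.npz',p=p,d=d)
```

```text
2.6333 [ 0.47316796 -0.00949662  0.20004645] [-0.41389787  0.03466644  0.44554134] [ 0.10393333 -0.09664633 -0.02171996] [ 1.9500e-01 -3.9943e+01 -2.2568e+01 -3.6000e-02  5.3000e-02  2.0000e-03]
[[259.72185967 197.39927911]
 [259.7643503  206.38098646]]
195 147
```

View pics/w1.png

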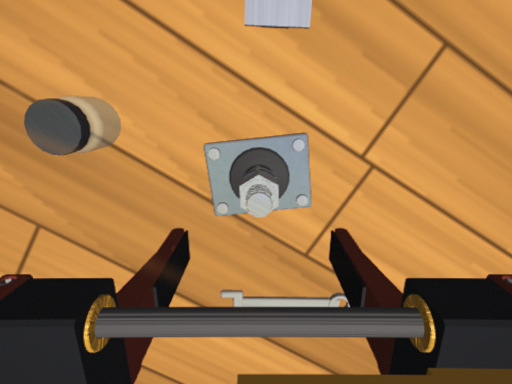

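View pics/w1c.png

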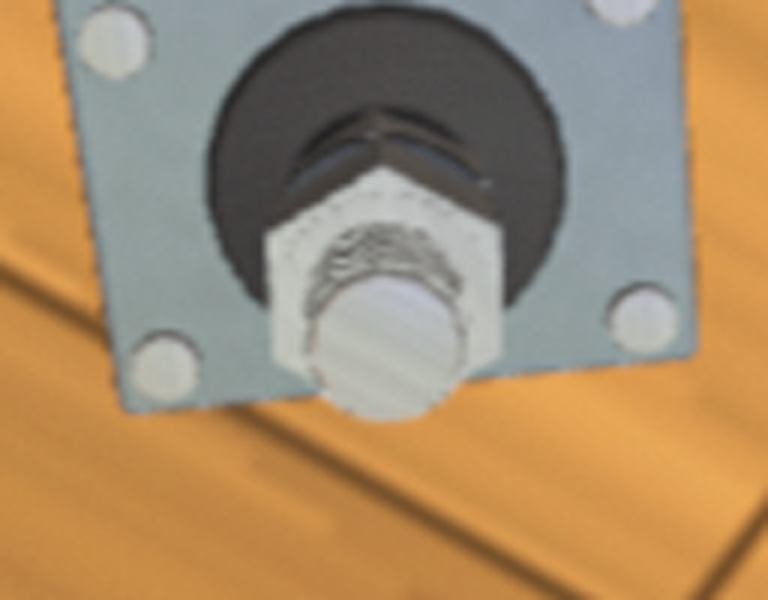

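Run:
```python
from h import *
c=cal('wrist')
f=lambda a:np.array(a)/6+[195-.42,147-.42]
w=atz(c,f([[383,168],[266,232],[272,358],[500,362],[503,225]]),.0835)
print(w)
from scipy.optimize import least_squares
g=lambda x:[(np.linalg.norm(0)) ]
def res(x):
    a=x[2]+np.radians(60)*k
    return ((w[:,:2]-x[:2]-.02078*np.c_[np.cos(a),np.sin(a)])).ravel()
best=None
d0=np.arctan2(*(w[0]-[.473,-.0095,.0835])[1::-1])
for s in (1,-1):
    k=s*np.array([0,1,2,4,5])
    r=least_squares(res,[.473,-.0095,d0])
    print(r.x,np.degrees(r.x[2])%60-30,r.cost**.5)
print(atz(c,f([[386,342]]),.108))
```

```text
[[ 0.45497323 -0.02168208  0.0835    ]
 [ 0.47309323 -0.03163842  0.0835    ]
 [ 0.49034969 -0.02030596  0.0835    ]
 [ 0.47191887  0.01057212  0.0835    ]
 [ 0.45286946 -0.00126254  0.0835    ]]
[ 0.47214956 -0.01063591 -2.57594299] 2.4093382050612036 0.0009153329557198608
[ 0.46510173 -0.01504205  0.5518025 ] 1.6159546487450598 0.03964494539187351
[[ 0.47119678 -0.01102139  0.108     ]]
```

```bash
cat >> h.py <<'E'
def st(t=''):
    print(t,round(arm.current_time(),2),'p',np.round(arm.current_tool_pos()*1e3,2),'yaw',round(float(np.degrees(arm.current_ee_rot()[2])),2),'F',np.round(arm.current_wrist_force(),2),'M',np.round(arm.current_torque(),3),'w',round(arm.current_width()*1e3,2),'e6',round(float(arm.current_joint_efforts()[5]),3))
E
python3 - <<'E'
from h import *
Z=.0885
arm.goto([.4721,-.0103,.15],[np.pi,0,np.radians(62.2)])
print(arm.movel([.4721,-.0103,Z],velocity=.08,f_stop=8)); st('down')
arm.set_gripper(.044); st('44')
arm.set_gripper(.03,6); arm.dwell(.2); st('grip6')
E
```

```text
False
down 4.53 p [472.38 -10.3   88.75] yaw 62.2 F [ 0.75  0.29 -1.35] M [ 0.046 -0.149  0.017] w 87.86 e6 -0.001
44 5.35 p [472.08 -10.29  88.49] yaw 62.2 F [ 0.35  0.71 -0.44] M [ 0.    -0.117 -0.024] w 44.34 e6 0.0
grip6 5.84 p [472.2  -10.19  88.52] yaw 62.2 F [0.22 2.76 0.07] M [ 0.426 -0.256  0.051] w 35.87 e6 0.042
```

Run:
```python
from h import *
Z=.0885
u=np.array([np.cos(np.radians(62.2)),np.sin(np.radians(62.2)),0])
p=np.array([.4721,-.0103,Z])
for i in range(6):
    arm.dwell(.1); F=np.mean([arm.current_wrist_force() for _ in range(1)],0)
    s=float(F@u); print(i,round(s,2),np.round(p*1e3,2)); 
    if i and abs(s)<.7: break
    p=p+u*np.clip(s/2.5*.0003,-.0006,.0006); arm.movel(p,velocity=.01)
st()
```

```text
0 2.75 [472.1 -10.3  88.5]
1 0.15 [472.25 -10.01  88.5 ]
 6.29 p [472.21 -10.09  88.51] yaw 62.2 F [-0.32  0.34  0.99] M [ 0.1   -0.141  0.054] w 36.39 e6 0.041
```

Run:
```python
from h import *
Z=.0885
p=np.array([.47225,-.01001,Z])
arm.set_gripper(.060)
y=np.radians(122.2)
arm.goto(p,[np.pi,0,y]); st('rot')
arm.set_gripper(.03,6); arm.dwell(.2); st('grip6')
u=np.array([np.cos(y),np.sin(y),0]); v=np.array([np.cos(y-np.pi/3),np.sin(y-np.pi/3),0])
n=u-v*(u@v); n/=n@n and np.linalg.norm(n)
for i in range(6):
    s=float(np.mean([arm.current_wrist_force()@u,(arm.dwell(.05),arm.current_wrist_force()@u)[1]])); print(i,round(s,2),np.round(p*1e3,2))
    if abs(s)<.7: break
    p=p+n*np.clip(s/2.5*.0003,-.0006,.0006)/(n@u); arm.movel(p,velocity=.01); arm.dwell(.1)
st()
arm.set_gripper(.03,60); arm.dwell(.2); st('60'); arm.dwell(.1); st()
p_,d_=arm.camera('wrist'); cv2.imwrite('pics/w2.png',p_[:,:,::-1])
p_,d_=arm.camera('scene'); crop(p_,180,130,80,80,7,'pics/s2.png')
```

```text
rot 7.85 p [472.25 -10.01  88.51] yaw 122.11 F [ 0.05  0.28 -0.43] M [ 0.089 -0.084  0.02 ] w 60.13 e6 -0.049
grip6 8.54 p [472.4  -10.14  88.55] yaw 122.2 F [ 0.88 -2.01  0.08] M [-0.302 -0.234  0.028] w 36.53 e6 0.036
0 -2.01 [472.25 -10.01  88.5 ]
1 -1.02 [472.5  -10.14  88.5 ]
2 -0.45 [472.62 -10.21  88.5 ]
 9.39 p [472.47 -10.16  88.46] yaw 122.2 F [-1.03 -1.51  1.14] M [-0.149  0.104  0.029] w 35.84 e6 0.036
60 9.81 p [472.42 -10.17  88.45] yaw 122.2 F [-1.65 -0.45  1.51] M [-0.051  0.159 -0.004] w 35.18 e6 0.014
 9.91 p [472.44 -10.16  88.46] yaw 122.2 F [-1.01 -1.25  1.24] M [-0.057  0.187  0.041] w 35.78 e6 0.014
```

View pics/w2.png

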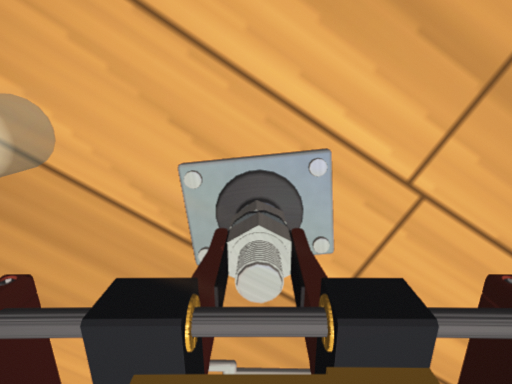

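View pics/s2.png

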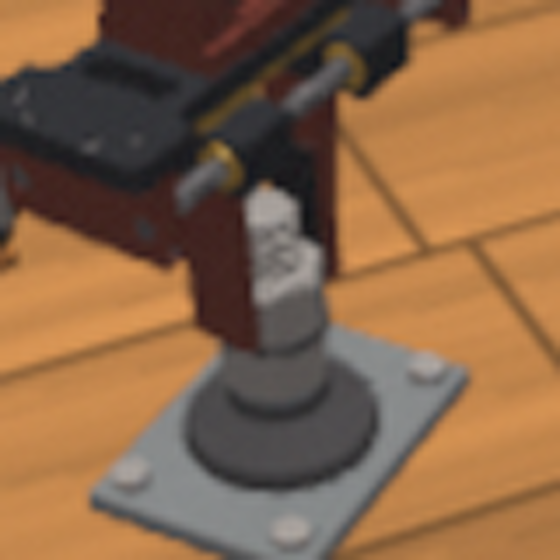

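```bash
cat >> h.py <<'E'
C=np.array([.47247,-.01016]); Y0=np.radians(122.2)
def turn(th):
    arm.goto([C[0],C[1],.0885-.002*th/(2*np.pi)],[np.pi,0,Y0-th])
def rd(n=4,dt=.02):
    T=[];E=[];F=[]
    for _ in range(n):
        T.append(arm.current_torque()[2]);E.append(arm.current_joint_efforts()[5]);F.append(arm.current_wrist_force());arm.dwell(dt)
    return np.mean(T),np.mean(E),np.mean(F,0)
E
python3 - <<'E'
from h import *
for th in (0.1,.2,.3,.4,.6,.8):
    turn(th); t,e,F=rd(); print(th,round(arm.current_time(),2),'Mz',round(t,3),'e6',round(e,3),np.round(F,1),round(float(np.radians(122.2)-arm.current_ee_rot()[2]),3),round(arm.current_width(),4))
    if t>.3 or abs(e)>.3: break
E
```

```text
0.1 10.32 Mz -0.043 e6 0.165 [-1.9 -1.2  1.8] 0.097 0.0359
0.2 10.64 Mz -0.05 e6 0.147 [-2.  -0.6  1.3] 0.196 0.0356
0.3 10.96 Mz -0.047 e6 0.142 [-1.3 -0.3  1.4] 0.296 0.0358
0.4 11.28 Mz -0.063 e6 0.14 [-1.6 -0.1  1. ] 0.396 0.0355
0.6 11.65 Mz -0.062 e6 0.162 [-1.6  0.6  1. ] 0.595 0.0358
0.8 12.03 Mz -0.043 e6 0.157 [-1.5  0.8  1.3] 0.795 0.0356
```

Run:
```python
from h import *
th=.8
while th<3.1:
    th+=.1
    turn(th); t,e,F=rd(); print(round(th,2),round(arm.current_time(),2),'Mz',round(t,3),'e6',round(e,3),np.round(F,1),round(float(np.linalg.norm(F[:2])),1),round(float((Y0-arm.current_ee_rot()[2])),3),round(arm.current_width(),4))
    if abs(t)>.2 or abs(e)>.3: break
```

```text
0.9 12.34 Mz -0.034 e6 0.132 [-2.   0.8  1.4] 2.2 0.895 0.0354
1.0 12.66 Mz -0.053 e6 0.137 [-1.1  2.   1.3] 2.2 0.996 0.0355
1.1 12.97 Mz -0.068 e6 0.139 [-1.2  2.3  1.1] 2.6 1.096 0.0353
1.2 13.29 Mz -0.036 e6 0.139 [-1.2  2.1  0.8] 2.4 1.196 0.0358
1.3 13.61 Mz -0.029 e6 0.139 [-1.   2.4  1.2] 2.6 1.296 0.0352
1.4 13.93 Mz -0.048 e6 0.139 [-1.1  3.2  1. ] 3.4 1.396 0.0356
1.5 14.24 Mz -0.048 e6 0.14 [-0.5  2.5  0.6] 2.5 1.496 0.0357
1.6 14.56 Mz -0.049 e6 0.14 [-0.5  2.8  0.5] 2.9 1.596 0.0357
1.7 14.88 Mz 0.21 e6 0.374 [-0.5  3.3  0.9] 3.3 1.696 0.0354
```

Run:
```python
from h import *
th=1.7
t,e,F=rd(8);print('rest',round(t,3),round(e,3))
while th<1.795:
    th+=.02
    turn(th); t,e,F=rd(6); print(round(th,2),round(arm.current_time(),2),'Mz',round(t,3),'e6',round(e,3),np.round(F,1),round(float((Y0-arm.current_ee_rot()[2])),4),round(arm.current_width(),4))
    if t>.42 or e>.56: break
```

```text
rest 0.231 0.198
1.72 15.36 Mz 0.418 e6 0.4 [-0.2  3.5  0.6] 1.7191 0.0355
1.74 15.71 Mz 0.4 e6 0.422 [0.3 3.3 0.7] 1.7395 0.0356
1.76 16.06 Mz 0.417 e6 0.443 [0.6 3.8 0.9] 1.7597 0.0359
1.78 16.41 Mz 0.45 e6 0.465 [0.2 2.9 1.1] 1.7796 0.0358
```

Run:
```python
from h import *
th=1.78
while th<1.915:
    th+=.02
    turn(th); t,e,F=rd(10); print(round(th,2),round(arm.current_time(),2),'Mz',round(t,3),'e6',round(e,3),np.round(F,1),round(float((Y0-arm.current_ee_rot()[2])),4),round(arm.current_width(),4))
    if t>.62 or e>.64: break
```

```text
1.8 16.82 Mz 0.458 e6 0.476 [0.6 3.1 0.8] 1.7997 0.0358
1.82 17.24 Mz 0.483 e6 0.498 [1.1 3.3 0.9] 1.8197 0.0357
1.84 17.66 Mz 0.5 e6 0.52 [1.3 3.3 1. ] 1.8397 0.0358
1.86 18.07 Mz 0.51 e6 0.542 [1.4 3.5 1. ] 1.8597 0.0358
1.88 18.49 Mz 0.549 e6 0.564 [1.6 3.1 0.8] 1.8798 0.0356
1.9 18.91 Mz 0.576 e6 0.586 [1.6 3.3 1.3] 1.8997 0.0355
1.92 19.32 Mz 0.596 e6 0.609 [1.5 2.9 1. ] 1.9198 0.0357
```

Run:
```python
from h import *
def s(th):
    turn(th); t,e,F=rd(10); print(th,round(arm.current_time(),2),'Mz',round(t,3),'e6',round(e,3),np.round(F,1))
s(1.94);s(1.955);s(1.93);
arm.set_gripper(.07); arm.dwell(.2); st('open')
p=arm.current_tool_pos(); arm.movel([p[0],p[1],.2],velocity=.1); st('up')
c=cal('wrist');p,d=arm.camera('wrist');cv2.imwrite('pics/w3.png',p[:,:,::-1])
u,v=proj(c,[[.4725,-.0102,.0835]])[0].astype(int);print(u-64,v-50)
crop(p,u-64,v-50,128,100,6,'pics/w3c.png')
```

```text
1.94 19.74 Mz 0.623 e6 0.631 [1.9 2.9 0.9]
1.955 20.16 Mz 0.639 e6 0.658 [2.2 3.3 0.9]
1.93 20.57 Mz 0.328 e6 0.306 [1.9 3.2 1.1]
open 21.48 p [472.44 -10.16  87.85] yaw 11.62 F [ 0.31  0.4  -0.23] M [-0.061 -0.091  0.043] w 70.29 e6 0.0
up 22.76 p [472.01 -10.13 199.42] yaw 11.62 F [-0.04 -0.17  0.07] M [-0.055 -0.141  0.018] w 70.36 e6 0.0
196 147
```

View pics/w3c.png

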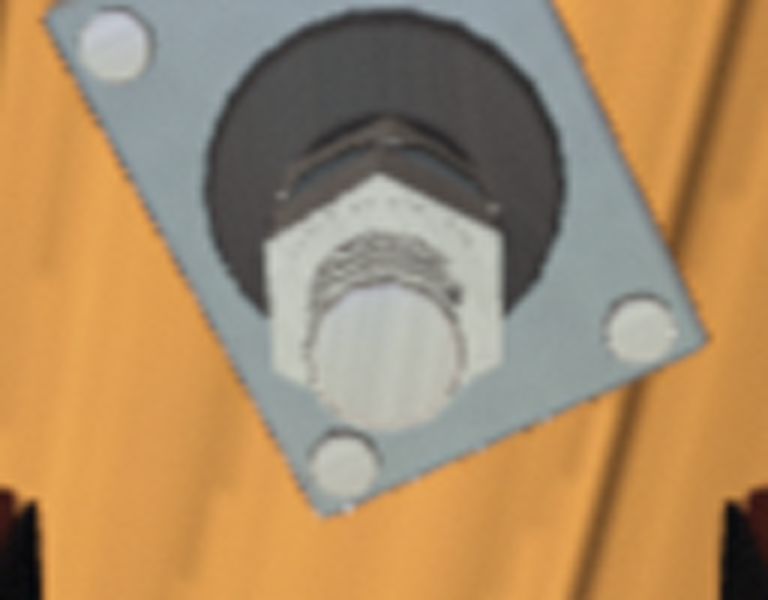

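Run:
```python
from h import *
arm.finish_job(); print(arm.current_time())
```

```text
the job is handed in; nothing more can be done
the job is handed in; nothing more can be done
```

The upper nut is run down and tightened to about 0.64 N m, inside the 0.55–0.75 N m tight band. The job is handed in, at about 23 s of the 64 s allowed.

- **How it was done:** I centred the gripper on the nut by feel from two sides. I then turned the nut 1.955 rad clockwise in a single grip, with the fingertips about 3 mm above the washer. The nut met the washer at about 1.7 rad, and from there I went in 0.02 rad steps until the wrist read 0.64 N m and joint 6 read 0.66 N m. I eased off the elastic wind-up, opened the gripper and lifted it clear.
- **Lower nut:** the torque rose steadily at about 1.1 N m/rad with no plateau or drop. That shows the lower nut did not slip, and the fingers never reached it. The last close-up shows the upper nut seated, but I did not separately measure the lower nut's angle.
- **One disagreement:** while the nut ran freely, the wrist read about -0.05 N m at rest where +0.05 was expected. I took this as spring-back after each stop. If it is a real 0.1 N m offset, the true torque would be about 0.74 N m, still within the tight band.
- **Rest of the bench:** I did not touch the spanner, jar or caster.

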